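Build the sieve tower in order

ROBOT

A 7-joint arm with a two-finger parallel gripper is mounted at the origin on a cart in front of the work surface, level with it; the furniture and walls round the work are solid. World frame = base frame: x ahead of the robot, y to its left, z up, the work surface at z = 0. Lengths are in m, angles in rad, forces in N, time in s.
With the tool pointing down it reaches from about 0.425 to 0.875 m from the base axis. Payload 8.4 kg.
Tool frame: the origin (TCP) lies midway between the tips of the shut fingers; the grasp point (between the pads) lies arm.pinch_z behind it (arm.pinch_z is the distance from the TCP to the grasp point, in m); z points along the fingers, y is the line along which they close (so a half turn about z gives the same grasp; the last joint's range is limited). The gripper opens to 87 mm and grips with 3 to 60 N. Pads are 19 mm wide; open, the fingers measure 117 mm over their backs; the gripper's body (75 mm by 190 mm) begins 51 mm behind the grasp point.
Start: joints at [1.225, 0.333, 0.04, 1.465, -0.013, 1.343, -0.059], TCP at [0.159, -0.63, 0.223] pointing down, gripper open.
Joint ranges: [-2.58, 2.58], [-0.38, 2.09], [-1.3, 1.39], [0.25, 2.4], [-1.5, 4.64], [0.08, 2.09], [-2.65, 2.65]. Speed limits (rad/s): [2.22, 2.22, 2.79, 2.79, 3.14, 3.14, 3.14].

INTERFACE

Orientations are given as a 3x3 rotation matrix whose columns are the frame's x, y, z axes.
In Python, from bench import arm, viewer gives the robot as it stands.
- The arm moves only by the tool jog_arm, never from a script. Its argument "targets" is a list that holds one entry, the list of rows, each a list of 7 numbers: the shift along the world's x, y, z in m, then the turn, a rotation vector about the world's x, y, z in degrees, then the finger opening in m, from 0 to 0.087. A call has 1 to 10 rows; each row shifts and turns the commanded pose from where the row before left it; what a row does not reach is not made up. A row lasts 1/8 s, in which the tool goes at most 62.5 mm and 10.7 degrees, less where a joint would pass 70% of its speed; a pose out of reach is approached as far as the arm can. A call is refused whole if a number of a shift passes 0.0625 or a number of a turn 10.7, either way. A call with a gripper value outside its range is refused whole. The fingers move at their own pace and stop on an object; "force" is the grip in N (left out, the last holds). Time passes only in rows, so rows that do not move let the fingers close. It gives the time, the measured TCP pose, the force, the opening and the grip force at its end, in the units of the state.
- arm.observe(): the state, without advancing time (a new reading comes with each control period).
- viewer.snapshot(name): name is "scene" or "side" or "wrist"; returns the picture (400x640x3 uint8, blue, green, red); there is no depth.
- viewer.camera_model(name): a dict with "K" (3x3 intrinsics, pixels), "distortion" ([k1, k2, p1, p2, k3] as OpenCV has them; the pictures are not rectified), "T" (4x4, takes a point from camera to world coordinates); the wrist camera has in their place "hand_eye" (4x4, takes a point from camera to tool coordinates, whose origin is the TCP and whose axes are the flange's). Camera axes: x right, y up, looking along -z (the intrinsics and any distortion apply to the point x, -y, -z); pixel columns grow to the right and rows downward; lengths in m; the calibration is good to about 2 mm. A picture is of the moment at which its call begins: read the wrist's pose just before it. camera_model takes no time and is no camera call.
- arm.hand_in(): hands the job in; it is judged then, once.
Trained networks look in the newest picture that a camera, given by its name, has taken for a name from the list of things; names that differ only in an ending like _2 or _b are one class to them, and where a whole thing is asked for, a point or a joint stands for the part that bears it (a point fixed in the world has none). Each returns a list of dicts, best first, with "p" (0 to 1); they miss things now and then, are a little off and sometimes report something else, mostly with a low value. They report only what shows in the picture. A call takes as long as a camera call. They do not tell look-alikes from the thing itself.
- viewer.cut_out(thing, camera): "pixels" (400x640 bool, what is visible of it) and "bbox" ([left, top, width, height] in pixels, round what is visible of it).
The state is a dict: "time_s": time; "joint_pos": joint angles; "joint_velocities": joint speeds; "effort": joint torques, N m; "ee_pos": TCP position; "tool_rot": TCP orientation; "force": force on the tool from outside, world axes, zero at the start; "torque": the same for the moment, N m; "opening": opening from 0.0 (shut) to 1.0 (fully open); "grasp_force": force on a finger pad.
Only numpy, scipy, OpenCV 4.12 (cv2) and the standard library are available. Lean on these libraries where they do the work, as an engineer would, in place of code of your own. Each camera call takes 0.05 s, during which the arm holds its last target. There are 200 camera calls.

TASK

Build the sieve tower on the receiver, bottom to top and one piece at a time: the fine sieve on the receiver, then the medium sieve, then the coarse sieve, then the lid, each one upright and fully seated in the piece below it. Set the pieces down rather than dropping them, let go of everything at the end, and leave the dish stack, the beaker and the timer where they are.

Things in the scene. Friction and masses are not known exactly. Their poses are not given: they have to be found in the camera images.
- receiver: fixed catch pan, foot of the tower: open aluminium cup, outer diameter 60 mm, mouth 54 mm, on a dark round foot of diameter 90 mm and height 14 mm. Origin: centre of its underside on the worktop, z up. Its rim is 36 mm above the origin; the seated fine sieve rests its shoulder on the rim, with its origin 29 mm above this one
- fine_sieve: fine sieve: aluminium ring, outer diameter 60, mouth 54 mm, closest mesh, wires 2.7 mm apart (almost a sheet) in its bottom; the lowest ring, 29 mm tall. Below is a tapered spigot 7 mm high, diameter 46 to 50 mm; it drops into the piece below until the shoulder (z 7 mm) meets the rim. Origin: centre of the spigot underside, z up. Wall from z 7 to its rim at 29 mm: adds 22 mm to a stack.
- medium_sieve: medium sieve: aluminium ring, outer diameter 60, mouth 54 mm, mesh with wires 8 mm apart in its bottom; 35 mm tall. Below is a tapered spigot 7 mm high, diameter 46 to 50 mm; it drops into the piece below until the shoulder (z 7 mm) meets the rim. Origin: centre of the spigot underside, z up. Wall from z 7 to its rim at 35 mm: adds 28 mm to a stack.
- coarse_sieve: coarse sieve: aluminium ring, outer diameter 60, mouth 54 mm, widest mesh, wires 15 mm apart (big square holes) in its bottom; the tallest ring, 43 mm tall. Below is a tapered spigot 7 mm high, diameter 46 to 50 mm; it drops into the piece below until the shoulder (z 7 mm) meets the rim. Origin: centre of the spigot underside, z up. Wall from z 7 to its rim at 43 mm: adds 36 mm to a stack.
- lid: lid: closed aluminium disc, diameter 60 mm, z 7 to 13 mm, with a round black knob of diameter 20 mm, z 18 to 34 mm, to grip it by. Below is a tapered spigot 7 mm high, diameter 46 to 50 mm; it drops into the piece below until the shoulder (z 7 mm) meets the rim. Origin: centre of the spigot underside, z up. About 60 g.
- dish_stack: bystander: stack of three clear petri dishes, diameter 64 mm, 45 mm tall; origin at the centre of its underside, z up. Leave it
- beaker: bystander: small clear beaker, diameter 52 mm, 56 mm tall; origin at the centre of its underside, z up. Leave it
- timer: bystander: white lab timer lying on its back, 60 x 64 x 18 mm; origin at the centre of its underside, z up. Leave it
Things that resemble listed ones, but are neither listed nor needed, are in the scene too. What is shaped like the medium_sieve but red or turquoise is not meant.

How it is judged:
By the outcome, as a careful person would: the job done as asked, in the order asked, and still so for the second after the job is handed in, with the robot touching nothing.
It also fails if it takes over 106 s, if anything falls off the work surface, if the arm or the gripper's body presses on something with over 40 N, if the wrist force passes 120 N, or if a joint passes its speed limit or range.

## Working session

There is one attempt and no reset: what is moved stays moved. The work goes in short steps, Python scripts to look and compute and a tool call to move; the robot and the scene stay as the last step left them, time stands still between calls to the robot, and variables do not carry over. Pictures are saved under pics/ and viewed, at most 14 in all, crops included, and the job is handed in when it is done.

Besides the shell and the picture viewer there is one more tool, called after "Emit:" in YAML: its name, and indented under it one key for each argument. jog_arm: Moves the arm, as the interface text tells. Its arguments: {"type":"object","properties":{"targets":{"type":"array"},"force":{"type":"number"}},"required":["targets"]}

```bash
mkdir -p pics; ls; python3 - <<'E'
from bench import arm, viewer
import cv2
s=arm.observe(); print(s, arm.pinch_z)
for n in ("scene","side","wrist"):
    m=viewer.camera_model(n); print(n,m)
    cv2.imwrite(f"pics/{n}0.png",viewer.snapshot(n))
for c in ("scene","side"):
    for t in ("receiver","fine_sieve","medium_sieve","coarse_sieve","lid","dish_stack","beaker","timer"):
        print(c,t,[(round(d["p"],2),d["bbox"]) for d in viewer.cut_out(t,c)])
E
```

```text
pics
{'time_s': 0.0, 'joint_pos': array([ 1.22480668,  0.33387451,  0.0398854 ,  1.46627427, -0.01340305,
        1.34328679, -0.05849009]), 'joint_velocities': array([ 0.00138385,  0.00060128,  0.00048003,  0.00053047, -0.00099077,
       -0.00035198, -0.00052341]), 'effort': array([ 5.82709908e-04, -6.56355929e+01,  1.33528221e+00, -4.03792226e+01,
       -6.00476470e-02,  4.47925273e-02,  1.23345135e-04]), 'ee_pos': array([ 0.15864159, -0.62986293,  0.22168149]), 'tool_rot': array([[ 9.69706298e-01,  2.44273327e-01, -4.87924031e-04],
       [ 2.44273791e-01, -9.69705144e-01,  1.49942449e-03],
       [-1.06873035e-04, -1.57318842e-03, -9.99998757e-01]]), 'force': array([ 0.02193248, -0.05993714,  0.62415162]), 'torque': array([0.03234294, 0.00228055, 0.04035249]), 'grasp_force': 0.0, 'opening': 1.0020725092210203} 0.0187
scene {'K': array([[511.57674374,   0.        , 326.95597532],
       [  0.        , 511.57674374, 200.45320597],
       [  0.        ,   0.        ,   1.        ]]), 'distortion': array([-0.16184738,  0.        ,  0.        ,  0.        ,  0.        ]), 'T': array
[... 1732 characters left out ...]
0, 22.3]), (0.49, [375.0, 247.3, 27.4, 15.3])]
scene beaker [(0.74, [268.6, 162.5, 11.0, 22.0])]
scene timer []
side receiver [(0.87, [262.0, 175.6, 30.3, 27.3]), (0.51, [330.3, 200.2, 24.2, 27.4])]
side fine_sieve [(0.73, [338.8, 270.1, 26.5, 24.1]), (0.58, [266.1, 139.5, 20.8, 20.9])]
side medium_sieve [(0.87, [330.4, 202.4, 22.6, 21.9]), (0.84, [288.0, 208.2, 23.9, 26.0]), (0.55, [314.4, 228.6, 28.4, 29.5])]
side coarse_sieve [(0.63, [244.4, 222.0, 25.5, 29.0])]
side lid [(0.67, [328.2, 155.5, 17.7, 12.7])]
side dish_stack [(0.76, [263.9, 137.1, 24.2, 23.8])]
side beaker [(0.97, [260.2, 271.6, 24.5, 31.0]), (0.3, [326.3, 155.1, 21.4, 13.6])]
side timer [(0.95, [370.1, 227.2, 25.2, 22.2])]
```

```bash
cat > h.py <<'E'
from bench import arm, viewer
import cv2, numpy as np
def cam(n,s=None):
    m=viewer.camera_model(n)
    if n!="wrist": return m["K"],m["distortion"],m["T"]
    s=s or arm.observe(); T=np.eye(4); T[:3,:3]=s["tool_rot"]; T[:3,3]=s["ee_pos"]
    return m["K"],m["distortion"],T@m["hand_eye"]
def ray(c,uv):
    K,d,T=c; x,y=cv2.undistortPoints(np.array([[uv]],float),K,d)[0,0]
    v=T[:3,:3]@np.array([x,-y,-1]); return T[:3,3],v
def onplane(c,uv,z):
    o,v=ray(c,uv); return o+v*(z-o[2])/v[2]
def proj(c,P):
    K,d,T=c; P=np.atleast_2d(P); q=(P-T[:3,3])@T[:3,:3]; q=q*[1,-1,-1]
    return cv2.projectPoints(q.reshape(-1,1,3),np.zeros(3),np.zeros(3),K,d)[0][:,0]
def circ(ctr,r,n=72):
    a=np.linspace(0,2*np.pi,n,endpoint=False); return np.c_[ctr[0]+r*np.cos(a),ctr[1]+r*np.sin(a),np.full(n,ctr[2])]
def crop(img,x0,y0,w,h,k,name):
    cv2.imwrite(name,cv2.resize(img[y0:y0+h,x0:x0+w],None,fx=k,fy=k,interpolation=cv2.INTER_CUBIC))
E
python3 - <<'E'
from h import *
crop(cv2.imread("pics/scene0.png"),250,140,220,150,3.6,"pics/sc1.png")
crop(cv2.imread("pics/side0.png"),220,115,200,200,3,"pics/si1.png")
# box centres -> plane z 0.02
for n,L in (("scene",dict(receiver=(362.9,195.7,30.7,24.4),f=(296.4,212.2,23.8,19.4),m1=(311.5,190.3,19.5,23.7),m2=(298.4,209.1,22.9,22.4),m3=(277.1,194.7,20.1,22.7),c=(313.8,171.5,17.6,20.5),lid=(376.8,248.8,24.2,12.9),dish=(431.4,212.8,24,22.3),bk=(268.6,162.5,11,22))),
 ("side",dict(receiver=(262.0, 175.6, 30.3, 27.3),f1=(338.8,270.1,26.5,24.1),f2=(266.1,139.5,20.8,20.9),m1=(330.4,202.4,22.6,21.9),m2=(288,208.2,23.9,26),m3=(314.4,228.6,28.4,29.5),c=(244.4,222,25.5,29),lid=(328.2,155.5,17.7,12.7),dish=(263.9,137.1,24.2,23.8),bk=(260.2,271.6,24.5,31),timer=(370.1,227.2,25.2,22.2)))):
    c=cam(n)
    for k,b in L.items(): print(n,k,onplane(c,(b[0]+b[2]/2,b[1]+b[3]/2),0.018).round(3))
E
```

```text
scene receiver [0.612 0.01  0.018]
scene f [0.444 0.127 0.018]
scene m1 [0.554 0.161 0.018]
scene m2 [0.453 0.129 0.018]
scene m3 [0.483 0.227 0.018]
scene c [0.665 0.231 0.018]
scene lid [ 0.422 -0.123  0.018]
scene dish [ 0.629 -0.176  0.018]
scene bk [0.631 0.393 0.018]
side receiver [0.616 0.024 0.018]
side f1 [0.432 0.362 0.018]
side f2 [ 0.63  -0.177  0.018]
side m1 [0.443 0.132 0.018]
side m2 [0.55  0.159 0.018]
side m3 [0.48  0.24  0.018]
side c [0.654 0.212 0.018]
side lid [ 0.444 -0.104  0.018]
side dish [ 0.632 -0.183  0.018]
side bk [0.606 0.371 0.018]
side timer [0.349 0.227 0.018]
```

View pics/sc1.png

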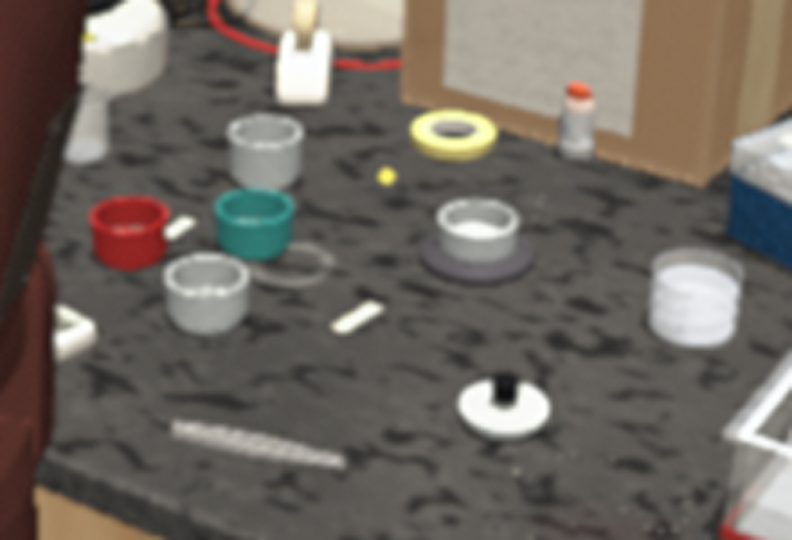

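View pics/si1.png

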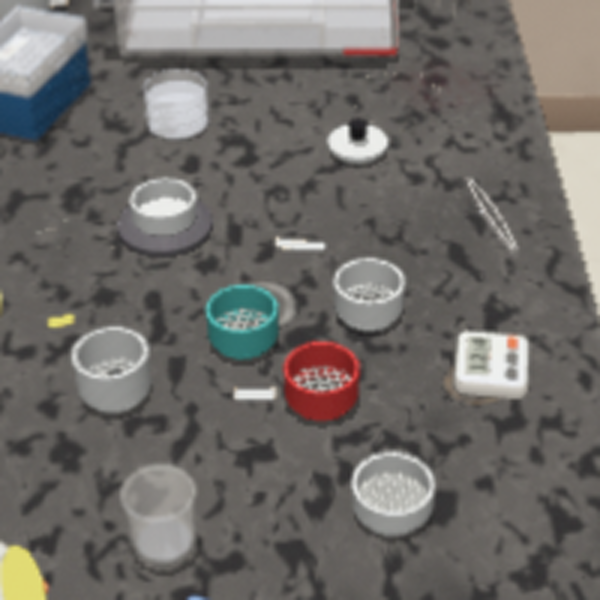

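Three grey sieves, pixels in the side picture: A (341,213), B (257,236) and C (352,282). C is short with the dense mesh, so it is the fine sieve. A is mid-height, so medium. B is the tallest with wide holes, so coarse. Red (314,243) and turquoise (300,221) are decoys. I'll move to a hover and confirm these with the wrist camera.

Emit:
jog_arm:
  targets:
    - [[0.03, 0.03, 0.03, 0, 0, 0, 0.087], [0.03, 0.03, 0.03, 0, 0, 0, 0.087], [0.035, 0.035, 0, 0, 0, 0, 0.087], [0.035, 0.035, 0, 0, 0, 0, 0.087], [0.035, 0.035, 0, 0, 0, 0, 0.087], [0.035, 0.035, 0, 0, 0, 0, 0.087], [0.035, 0.035, 0, 0, 0, 0, 0.087], [0.035, 0.035, 0, 0, 0, 0, 0.087], [0.035, 0.035, 0, 0, 0, 0, 0.087], [0.035, 0.035, 0, 0, 0, 0, 0.087]]
  force: 20

```text
time_s: 2.2
ee_pos: [0.4997, -0.2891, 0.2828]
tool_rot: [[0.97, 0.244, 0.0], [0.244, -0.97, -0.0], [0.0, 0.0, -1.0]]
force: [0.2, 0.0, -0.4]
opening: 0.999
grasp_force: 0.0
```

Emit:
jog_arm:
  targets:
    - [[0.004, 0.05, 0, 0, 0, 3.9, 0.087], [0.004, 0.05, 0, 0, 0, 3.9, 0.087], [0.004, 0.05, 0, 0, 0, 3.9, 0.087], [0.004, 0.05, 0, 0, 0, 3.9, 0.087], [0.004, 0.05, 0, 0, 0, 3.9, 0.087], [0.004, 0.05, 0, 0, 0, 3.9, 0.087], [0.004, 0.05, 0, 0, 0, 3.9, 0.087], [0.004, 0.05, 0, 0, 0, 3.6, 0.087], [0, 0, 0, 0, 0, 0, 0.087]]

```text
time_s: 3.32
ee_pos: [0.5301, 0.1146, 0.2828]
tool_rot: [[0.701, 0.713, 0.0], [0.713, -0.701, 0.002], [0.001, -0.001, -1.0]]
force: [-0.2, -0.2, 0.2]
opening: 1.0
grasp_force: 0.0
```

```bash
python3 - <<'E'
from h import *
s=arm.observe(); print(s["ee_pos"],s["joint_pos"].round(2)); c=cam("wrist",s)
im=viewer.snapshot("wrist"); cv2.imwrite("pics/w1.png",im)
H=dict(receiver=.036,fine_sieve=.029,medium_sieve=.035,coarse_sieve=.043,lid=.013)
for t,h in H.items():
    for d in viewer.cut_out(t,"wrist"):
        b=d["bbox"]; print(t,round(d["p"],2),b,onplane(c,(b[0]+b[2]/2,b[1]+b[3]/2),h/2).round(3))
E
```

```text
[0.53009944 0.11457469 0.28280785] [ 0.29  0.14 -0.64  1.61  0.08  1.42 -1.13]
receiver 0.82 [385.6, 149.3, 58.9, 55.1] [0.627 0.009 0.018]
receiver 0.51 [468.1, 232.7, 30.5, 10.3] [ 0.642 -0.144  0.018]
fine_sieve 0.88 [125.4, 70.7, 53.8, 49.6] [0.439 0.354 0.015]
medium_sieve 0.8 [283.0, 117.8, 43.3, 43.6] [0.548 0.162 0.018]
medium_sieve 0.79 [252.0, 182.0, 39.9, 42.8] [0.444 0.13  0.017]
medium_sieve 0.76 [216.0, 112.9, 45.2, 42.6] [0.486 0.234 0.018]
coarse_sieve 0.56 [310.1, 18.2, 44.0, 59.5] [0.658 0.22  0.022]
coarse_sieve 0.3 [172.3, 183.8, 50.2, 50.2] [0.357 0.204 0.022]
lid 0.65 [359.7, 296.9, 34.1, 18.6] [ 0.434 -0.128  0.007]
```

View pics/w1.png

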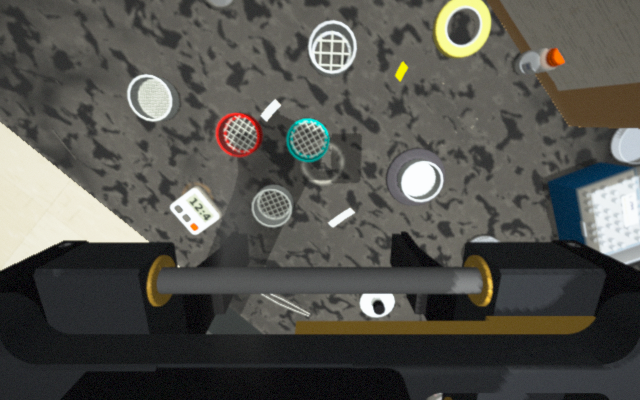

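```bash
cat >> h.py <<'E'
from scipy.optimize import minimize
def smp(g,uv): return cv2.remap(g,uv[:,0].astype(np.float32).reshape(-1,1),uv[:,1].astype(np.float32).reshape(-1,1),cv2.INTER_LINEAR)[:,0]
def rim(c,im,xy,h,r=.030,w=.0025,R=.014):
    "centre of a bright rim circle (outer radius r, height h) near xy, by brightness step across it"
    g=cv2.cvtColor(im,cv2.COLOR_BGR2GRAY).astype(np.float32)
    def f(p):
        a=smp(g,proj(c,circ((p[0],p[1],h),r-.0015))); b=smp(g,proj(c,circ((p[0],p[1],h),r+w)))
        return -np.mean(np.clip(a-b,-60,60))
    G=[(f((xy[0]+i,xy[1]+j)),xy[0]+i,xy[1]+j) for i in np.arange(-R,R+.001,.002) for j in np.arange(-R,R+.001,.002)]
    q=min(G); o=minimize(f,q[1:],method="Nelder-Mead",options=dict(initial_simplex=[[q[1],q[2]],[q[1]+.002,q[2]],[q[1],q[2]+.002]],xatol=1e-4))
    return o.x.round(4),round(-o.fun,1)
def draw(c,im,xy,h,r,col=(0,0,255)):
    cv2.polylines(im,[np.round(proj(c,circ((xy[0],xy[1],h),r))*16).astype(int)],True,col,1,cv2.LINE_AA,4)
E
python3 - <<'E'
from h import *
s=arm.observe(); im=cv2.imread("pics/w1.png"); c=cam("wrist",s); cs=cam("side"); cc=cam("scene")
si=cv2.imread("pics/side0.png"); sc=cv2.imread("pics/scene0.png")
big=cv2.resize(im,None,fx=1,fy=1)
for n,xy,h in (("rec",(.62,.015),.036),("fine",(.437,.357),.029),("med",(.446,.13),.035),("coarse",(.66,.22),.043),("lid",(.438,-.112),.013)):
    a=rim(c,im,xy,h); print(n,"wrist",a,"side",rim(cs,si,xy,h),"scene",rim(cc,sc,xy,h)); draw(c,big,a[0],h,.030)
crop(big,100,0,360,240,2.2,"pics/w1c.png")
E
```

```text
rec wrist (array([0.6228, 0.0097]), np.float64(24.4)) side (array([0.625 , 0.0062]), np.float64(50.2)) scene (array([0.6281, 0.0063]), np.float64(39.4))
fine wrist (array([0.441, 0.343]), np.float64(60.0)) side (array([0.4352, 0.3531]), np.float64(58.3)) scene (array([0.4248, 0.3428]), np.float64(1.2))
med wrist (array([0.4454, 0.1209]), np.float64(60.0)) side (array([0.4408, 0.1308]), np.float64(52.9)) scene (array([0.4441, 0.1309]), np.float64(38.0))
coarse wrist (array([0.656, 0.21 ]), np.float64(60.0)) side (array([0.6524, 0.2224]), np.float64(53.9)) scene (array([0.656 , 0.2229]), np.float64(27.2))
lid wrist (array([ 0.4383, -0.1252]), np.float64(45.2)) side (array([ 0.4385, -0.1124]), np.float64(49.4)) scene (array([ 0.4402, -0.1157]), np.float64(52.0))
```

View pics/w1c.png

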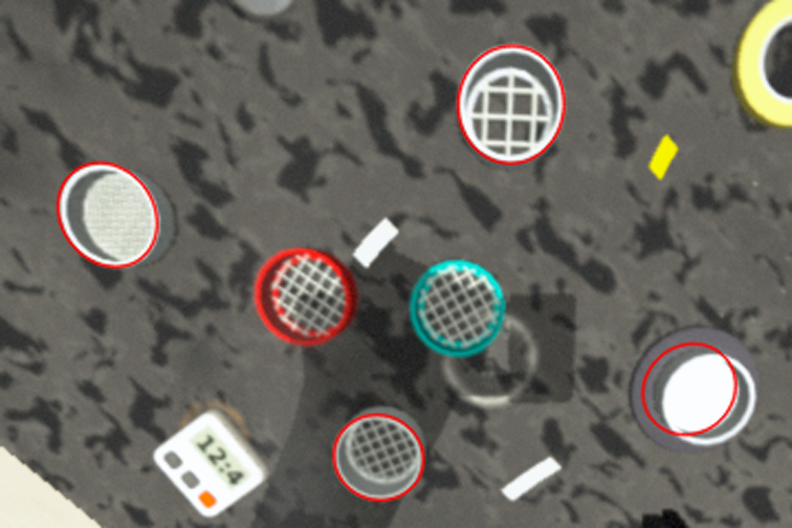

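The enlarged crop confirms the choice: grey with the densest mesh at crop (108,215) is the fine sieve, grey mid mesh at (378,455) is the medium, and big squares at (512,105) is the coarse. The receiver's wrist fit is visibly wrong: it landed on the bright floor at (690,388). The wrist positions are about 10 mm off the side and scene ones, so I'll look again from closer.

Emit:
jog_arm:
  targets:
    - [[-0.019, 0.036, -0.03, 0, 0, 0, 0.087], [-0.019, 0.036, -0.03, 0, 0, 0, 0.087], [-0.019, 0.036, -0.03, 0, 0, 0, 0.087], [-0.019, 0.036, -0.03, 0, 0, 0, 0.087], [-0.019, 0.036, -0.03, 0, 0, 0, 0.087], [-0.019, 0.036, -0.03, 0, 0, 0, 0.087], [0, 0, 0, 0, 0, 0, 0.087]]

```text
time_s: 4.5
ee_pos: [0.414, 0.327, 0.1007]
tool_rot: [[0.704, 0.71, -0.004], [0.71, -0.704, -0.001], [-0.003, -0.002, -1.0]]
force: [0.2, 0.3, 0.7]
opening: 0.998
grasp_force: 0.0
```

```bash
python3 - <<'E'
from h import *
s=arm.observe(); print(s["ee_pos"],s["tool_rot"].round(4).tolist()); c=cam("wrist",s)
im=viewer.snapshot("wrist"); cv2.imwrite("pics/w2.png",im)
b=im.copy()
for w in (.0025,.004): 
    a=rim(c,im,(.439,.350),.029,w=w); print(a)
a27=rim(c,im,(.439,.350),.029,w=.002,r=.03);print(a27)
draw(c,b,a[0],.029,.03); draw(c,b,(.437,.353),.029,.03,(0,255,0)); cv2.imwrite("pics/w2d.png",b)
E
```

```text
[0.41401025 0.32698288 0.10067066] [[0.7039, 0.7103, -0.0036], [0.7103, -0.7039, -0.0006], [-0.003, -0.0021, -1.0]]
(array([0.437, 0.35 ]), np.float64(60.0))
(array([0.437, 0.35 ]), np.float64(60.0))
(array([0.437, 0.35 ]), np.float64(60.0))
```

View pics/w2d.png

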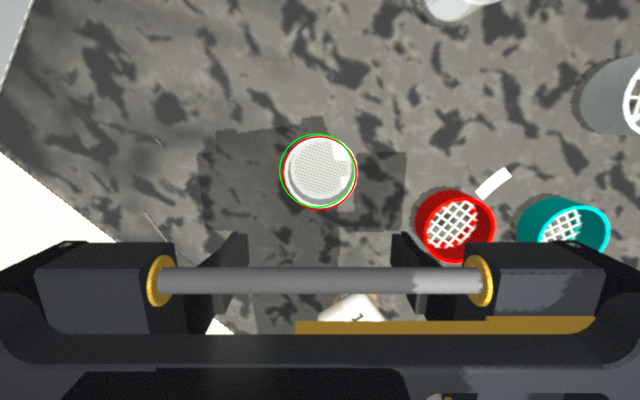

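```bash
sed -i 's/np.clip(a-b,-60,60)/np.clip(a-b,-200,200)/' h.py; python3 - <<'E'
from h import *
s=arm.observe(); c=cam("wrist",s)
print(rim(c,cv2.imread("pics/w2.png"),(.437,.350),.029))
s1=dict(s); s1["ee_pos"]=np.array([0.53009944,0.11457469,0.28280785]); s1["tool_rot"]=np.array([[0.701,0.713,0.0],[0.713,-0.701,0.002],[0.001,-0.001,-1.0]])
c1=cam("wrist",s1); im=cv2.imread("pics/w1.png"); cs=cam("side"); cc=cam("scene")
si=cv2.imread("pics/side0.png"); sc=cv2.imread("pics/scene0.png")
for n,xy,h in (("rec",(.627,.006),.036),("fine",(.437,.353),.029),("med",(.4425,.13),.035),("coarse",(.654,.22),.043),("lid",(.439,-.114),.013)):
    print(n,"wrist",rim(c1,im,xy,h,R=.01),"side",rim(cs,si,xy,h,R=.01),"scene",rim(cc,sc,xy,h,R=.01))
E
```

```text
(array([0.4408, 0.3482]), np.float64(155.0))
rec wrist (array([0.628 , 0.0029]), np.float64(131.9)) side (array([0.6247, 0.0064]), np.float64(52.2)) scene (array([0.6279, 0.0066]), np.float64(40.7))
fine wrist (array([0.4381, 0.3482]), np.float64(145.6)) side (array([0.4353, 0.3526]), np.float64(80.6)) scene (array([0.4247, 0.3427]), np.float64(1.2))
med wrist (array([0.444 , 0.1271]), np.float64(94.1)) side (array([0.4406, 0.1308]), np.float64(60.7)) scene (array([0.4438, 0.1313]), np.float64(38.8))
coarse wrist (array([0.6549, 0.2182]), np.float64(149.3)) side (array([0.6524, 0.2222]), np.float64(63.5)) scene (array([0.656 , 0.2225]), np.float64(27.4))
lid wrist (array([ 0.4417, -0.118 ]), np.float64(94.2)) side (array([ 0.4383, -0.1126]), np.float64(59.3)) scene (array([ 0.4402, -0.1156]), np.float64(73.6))
```

Emit:
jog_arm:
  targets:
    - [[0.008, 0.007, -0.016, 0, 0, 0, 0.087], [0.009, 0.008, -0.016, 0, 0, 0, 0.087], [0.009, 0.007, -0.016, 0, 0, 0, 0.087], [0, 0, -0.016, 0, 0, 0, 0.087], [0, 0, -0.016, 0, 0, 0, 0.087], [0, 0, -0.015, 0, 0, 0, 0.087], [0, 0, 0, 0, 0, 0, 0.087]]

```text
time_s: 5.42
ee_pos: [0.442, 0.3469, 0.0064]
tool_rot: [[0.707, 0.708, -0.002], [0.708, -0.707, -0.001], [-0.002, -0.0, -1.0]]
force: [0.3, -0.5, 0.5]
opening: 1.0
grasp_force: 0.0
```

```bash
python3 - <<'E'
from h import *
s=arm.observe(); print(s["ee_pos"],s["force"])
im=viewer.snapshot("wrist"); cv2.imwrite("pics/w3.png",im); c=cam("wrist",s)
print(rim(c,im,(.4408,.348),.029,R=.006))
E
```

```text
[0.44202551 0.3468846  0.0063614 ] [ 0.2686199  -0.54920352  0.47417207]
(array([0.4387, 0.3508]), np.float64(97.8))
```

View pics/w3.png

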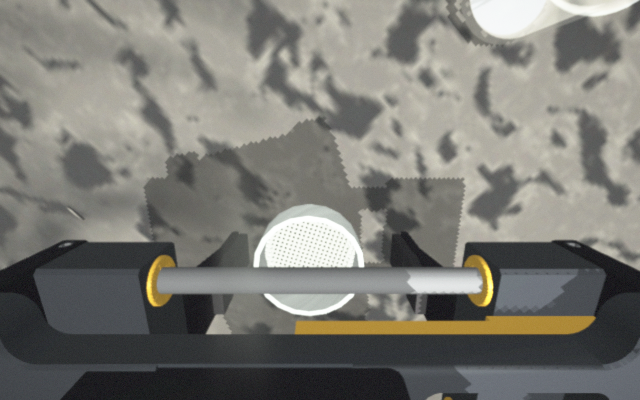

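The ring shows at (308,264) and the fingers' middle at about (321,262), so the ring sits 5 mm off along the closing line. I'll shift by that, then close.

Emit:
jog_arm:
  targets:
    - [[-0.0035, 0.0037, -0.001, 0, 0, 0, 0.087], [0, 0, 0, 0, 0, 0, 0.087], [0, 0, 0, 0, 0, 0, 0.05], [0, 0, 0, 0, 0, 0, 0.05], [0, 0, 0, 0, 0, 0, 0.05], [0, 0, 0, 0, 0, 0, 0.05], [0, 0, 0, 0, 0, 0, 0.05], [0, 0, 0, 0, 0, 0, 0.05]]
  force: 20

```text
time_s: 6.48
ee_pos: [0.4394, 0.3514, 0.0066]
tool_rot: [[0.707, 0.708, 0.0], [0.708, -0.707, -0.0], [0.0, 0.0, -1.0]]
force: [0.9, -0.9, 1.0]
opening: 0.695
grasp_force: 20.0
```

Emit:
jog_arm:
  targets:
    - [[0, 0, 0.03, 0, 0, 0, 0.05], [0, 0, 0.04, 0, 0, 0, 0.05], [0.018, -0.048, 0.005, 0, 0, 0, 0.05], [0.018, -0.048, 0.005, 0, 0, 0, 0.05], [0.018, -0.048, 0.005, 0, 0, 0, 0.05], [0.018, -0.048, 0.005, 0, 0, 0, 0.05], [0.018, -0.048, 0.005, 0, 0, 0, 0.05], [0.018, -0.048, 0.005, 0, 0, 0, 0.05], [0.018, -0.048, 0, 0, 0, 0, 0.05], [0.018, -0.048, 0, 0, 0, 0, 0.05]]

```text
time_s: 7.72
ee_pos: [0.5837, -0.0342, 0.1067]
tool_rot: [[0.707, 0.708, 0.0], [0.708, -0.707, -0.0], [0.0, 0.0, -1.0]]
force: [0.2, -0.2, -0.5]
opening: 0.692
grasp_force: 20.0
```

Emit:
jog_arm:
  targets:
    - [[0, 0, 0, 0, 0, 0, 0.05], [0, 0, 0, 0, 0, 0, 0.05]]

```text
time_s: 7.98
ee_pos: [0.583, -0.0318, 0.1063]
tool_rot: [[0.707, 0.708, -0.001], [0.708, -0.707, 0.001], [0.0, -0.001, -1.0]]
force: [0.1, 0.7, -1.0]
opening: 0.689
grasp_force: 20.0
```

```bash
python3 - <<'E'
from h import *
s=arm.observe(); print(s["ee_pos"],s["tool_rot"].round(4).tolist(),s["opening"],s["grasp_force"])
im=viewer.snapshot("wrist"); c=cam("wrist",s)
a=rim(c,im,(.627,.006),.036,R=.008)
e=s["ee_pos"]; hz=e[2]-.0066+.029; p=rim(c,im,e[:2],hz,R=.006)
t=s["tool_rot"]; print("rec",a,"held",p,"held in tool",t[:2,:2].T@(p[0]-e[:2]), "rec in tool",t[:2,:2].T@(a[0]-e[:2]))
for n in ("side","scene"):
    I=viewer.snapshot(n); print(n,rim(cam(n),I,(.627,.006),.036,R=.008))
b=im.copy(); draw(c,b,a[0],.036,.03); draw(c,b,p[0],hz,.03,(0,255,0)); cv2.imwrite("pics/w4.png",b)
E
```

```text
[ 0.58295393 -0.03183701  0.10629663] [[0.7065, 0.7077, -0.0006], [0.7077, -0.7065, 0.0008], [0.0002, -0.001, -1.0]] 0.6890404680471705 20.000070647802204
rec (array([0.6282, 0.0046]), np.float64(123.7)) held (array([ 0.5824, -0.0334]), np.float64(100.8)) held in tool [-0.00149746  0.00071232] rec in tool [0.05775368 0.00627495]
side (array([0.625 , 0.0068]), np.float64(48.2))
scene (array([0.6302, 0.0075]), np.float64(34.3))
```

View pics/w4.png

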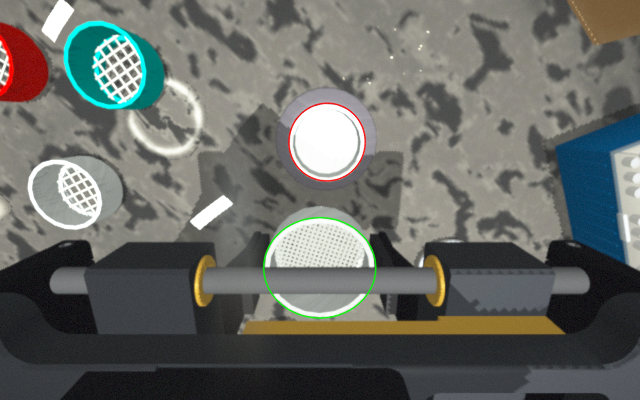

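The wrist picture shows the receiver at (327,142) and the held fine sieve at (320,267), and both circle fits sit on their rims. Correcting the side camera by its error on the fine sieve gives the same receiver position, about (0.6283, 0.0047).

Emit:
jog_arm:
  targets:
    - [[0.0155, 0.0125, 0, 0, 0, 0, 0.05], [0.0155, 0.0125, 0, 0, 0, 0, 0.05], [0.015, 0.012, -0.01, 0, 0, 0, 0.05], [0, 0, -0.02, 0, 0, 0, 0.05], [0, 0, -0.02, 0, 0, 0, 0.05], [0, 0, 0, 0, 0, 0, 0.05], [0, 0, 0, 0, 0, 0, 0.05]]

```text
time_s: 9.0
ee_pos: [0.6292, 0.004, 0.0567]
tool_rot: [[0.707, 0.707, -0.0], [0.707, -0.707, -0.0], [-0.0, 0.0, -1.0]]
force: [-0.5, 0.1, 0.2]
opening: 0.696
grasp_force: 20.0
```

```bash
python3 - <<'E'
from h import *
s=arm.observe(); print(s["ee_pos"],s["force"],s["joint_velocities"].round(3))
E
```

```text
[0.62918732 0.00402733 0.05671873] [-0.45046883  0.06685981  0.17280344] [-0.001 -0.011 -0.005 -0.013 -0.001 -0.003  0.   ]
```

Emit:
jog_arm:
  targets:
    - [[0, 0.001, -0.006, 0, 0, 0, 0.05], [0, 0, -0.004, 0, 0, 0, 0.05], [0, 0, -0.004, 0, 0, 0, 0.05], [0, 0, -0.003, 0, 0, 0, 0.05], [0, 0, 0, 0, 0, 0, 0.05]]

```text
time_s: 9.62
ee_pos: [0.6291, 0.0054, 0.0392]
tool_rot: [[0.707, 0.708, -0.0], [0.708, -0.707, 0.0], [-0.0, -0.0, -1.0]]
force: [0.7, -0.3, -1.2]
opening: 0.693
grasp_force: 20.0
```

Emit:
jog_arm:
  targets:
    - [[0, 0, -0.002, 0, 0, 0, 0.05], [0, 0, -0.002, 0, 0, 0, 0.05], [0, 0, -0.001, 0, 0, 0, 0.05], [0, 0, 0, 0, 0, 0, 0.05]]

```text
time_s: 10.12
ee_pos: [0.6295, 0.0055, 0.0355]
tool_rot: [[0.707, 0.708, 0.0], [0.708, -0.707, -0.0], [0.0, 0.0, -1.0]]
force: [-2.9, -0.8, 8.5]
opening: 0.694
grasp_force: 20.0
```

Emit:
jog_arm:
  targets:
    - [[0, 0, 0, 0, 0, 0, 0.07], [0, 0, 0, 0, 0, 0, 0.087], [0, 0, 0, 0, 0, 0, 0.087], [0, 0, 0.02, 0, 0, 0, 0.087], [0, 0, 0.04, 0, 0, 0, 0.087], [-0.03, -0.02, 0.03, 0, 0, 0, 0.087], [-0.04, -0.01, 0, 0, 0, 0, 0.087], [-0.04, 0.025, 0, 0, 0, 0, 0.087], [-0.04, 0.05, 0, 0, 0, 0, 0.087], [-0.02, 0.04, 0, 0, 0, 0, 0.087]]

```text
time_s: 11.38
ee_pos: [0.4588, 0.0907, 0.1259]
tool_rot: [[0.706, 0.708, 0.002], [0.708, -0.706, -0.001], [0.0, 0.002, -1.0]]
force: [1.0, 0.6, 0.3]
opening: 1.002
grasp_force: 0.0
```

Emit:
jog_arm:
  targets:
    - [[-0.025, 0.02, -0.03, 0, 0, 0, 0.087], [0, 0, 0, 0, 0, 0, 0.087], [0, 0, 0, 0, 0, 0, 0.087]]

```text
time_s: 11.75
ee_pos: [0.4362, 0.109, 0.0957]
tool_rot: [[0.707, 0.708, 0.002], [0.708, -0.707, -0.0], [0.001, 0.001, -1.0]]
force: [-0.3, -0.5, 0.2]
opening: 1.003
grasp_force: 0.0
```

```bash
python3 - <<'E'
from h import *
s=arm.observe(); print(s["ee_pos"],s["opening"])
im=viewer.snapshot("wrist"); c=cam("wrist",s); cv2.imwrite("pics/w5.png",im)
a=rim(c,im,(.4445,.1292),.035,R=.008); e=s["ee_pos"];t=s["tool_rot"]; print("med",a,t[:2,:2].T@(a[0]-e[:2]))
for n in ("side","scene"):
    I=viewer.snapshot(n); print(n,[rim(cam(n),I,(.627,.006),h,R=.01) for h in (.052,.058,.064)]); cv2.imwrite(f"pics/{n}5.png",I)
E
```

```text
[0.43621729 0.10903348 0.09572889] 1.0029678522667027
med (array([0.4441, 0.1285]), np.float64(145.8)) [ 0.01934393 -0.00817891]
side [(array([ 0.6264, -0.0019]), np.float64(51.5)), (array([0.6251, 0.0065]), np.float64(53.5)), (array([0.6242, 0.0149]), np.float64(55.0))]
scene [(array([0.6388, 0.0107]), np.float64(31.6)), (array([0.6286, 0.0056]), np.float64(33.6)), (array([6.182e-01, 4.000e-04]), np.float64(35.5))]
```

The fine sieve's rim fits at height 58 mm right above the receiver, so it is seated. Next is the medium sieve.

Emit:
jog_arm:
  targets:
    - [[0.004, 0.01, -0.015, 0, 0, 0, 0.087], [0.004, 0.01, -0.015, 0, 0, 0, 0.087], [0, 0, -0.02, 0, 0, 0, 0.087], [0, 0, -0.02, 0, 0, 0, 0.087], [0, 0, -0.017, 0, 0, 0, 0.087], [0, 0, 0, 0, 0, 0, 0.087], [0, 0, 0, 0, 0, 0, 0.087]]

```text
time_s: 12.78
ee_pos: [0.4437, 0.1294, 0.0081]
tool_rot: [[0.707, 0.707, 0.001], [0.707, -0.707, 0.0], [0.001, 0.0, -1.0]]
force: [0.8, -1.1, 0.1]
opening: 1.001
grasp_force: 0.0
```

```bash
python3 - <<'E'
from h import *
s=arm.observe(); print(s["ee_pos"],s["force"])
im=viewer.snapshot("wrist"); cv2.imwrite("pics/w6.png",im); c=cam("wrist",s)
a=rim(c,im,(.4445,.129),.035,R=.006); e=s["ee_pos"];t=s["tool_rot"]; print("med",a,t[:2,:2].T@(a[0]-e[:2]))
E
```

```text
[0.44374894 0.12935023 0.00809746] [ 0.84242854 -1.11310175  0.07397832]
med (array([0.4438, 0.1285]), np.float64(103.6)) [-0.00056544  0.00063701]
```

Emit:
jog_arm:
  targets:
    - [[0, 0, 0, 0, 0, 0, 0.05], [0, 0, 0, 0, 0, 0, 0.05], [0, 0, 0, 0, 0, 0, 0.05], [0, 0, 0, 0, 0, 0, 0.05], [0, 0, 0, 0, 0, 0, 0.05], [0, 0, 0.005, 0, 0, 0, 0.05], [0, 0, 0.015, 0, 0, 0, 0.05], [0, 0, 0.03, 0, 0, 0, 0.05]]

```text
time_s: 13.82
ee_pos: [0.4424, 0.1292, 0.0581]
tool_rot: [[0.706, 0.708, -0.002], [0.708, -0.706, 0.0], [-0.001, -0.001, -1.0]]
force: [0.5, 1.8, -0.4]
opening: 0.676
grasp_force: 20.0
```

Emit:
jog_arm:
  targets:
    - [[0, 0, 0.03, 0, 0, 0, 0.05], [0.03, -0.035, 0.035, 0, 0, 0, 0.05], [0.04, -0.045, 0, 0, 0, 0, 0.05], [0.04, -0.045, 0, 0, 0, 0, 0.05], [0.032, -0.042, 0, 0, 0, 0, 0.05], [0, 0, 0, 0, 0, 0, 0.05], [0, 0, 0, 0, 0, 0, 0.05], [0, 0, 0, 0, 0, 0, 0.05]]

```text
time_s: 14.82
ee_pos: [0.5848, -0.0363, 0.1231]
tool_rot: [[0.705, 0.709, 0.0], [0.709, -0.705, 0.0], [0.0, 0.0, -1.0]]
force: [-0.1, 0.2, 0.1]
opening: 0.678
grasp_force: 20.0
```

```bash
cat > m.py <<'E'
from h import *
import sys
g,top,h,name=float(sys.argv[1]),float(sys.argv[2]),float(sys.argv[3]),sys.argv[4]  # grasp TCP z, tower rim, piece rim above its origin
s=arm.observe(); e=s["ee_pos"]; t=s["tool_rot"][:2,:2]; print(e.round(4),s["opening"])
im=viewer.snapshot("wrist"); c=cam("wrist",s)
a=rim(c,im,(.6283,.0047),top,R=.008); hz=e[2]-g+h; p=rim(c,im,e[:2],hz,R=.006)
print("tower",a,"held",p,"held in tool",(t.T@(p[0]-e[:2])).round(4),"world step to align",(a[0]-p[0]).round(4))
b=im.copy(); draw(c,b,a[0],top,.03); draw(c,b,p[0],hz,.03,(0,255,0)); cv2.imwrite(name,b)
E
python3 m.py .0081 .058 .035 pics/w7.png
```

```text
[ 0.5848 -0.0363  0.1231] 0.6781400243318072
tower (array([0.6288, 0.004 ]), np.float64(134.4)) held (array([ 0.5854, -0.0369]), np.float64(100.5)) held in tool [0.     0.0009] world step to align [0.0434 0.0409]
```

View pics/w7.png

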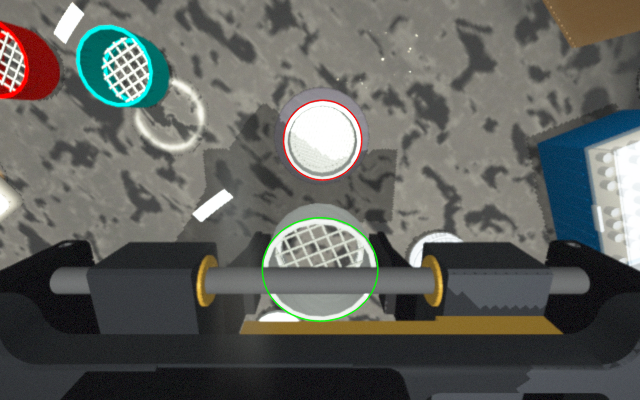

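The wrist picture shows the fine sieve seated in the receiver at (323,140) and the held medium at (320,268), with both fits good.

Emit:
jog_arm:
  targets:
    - [[0.0145, 0.0135, 0, 0, 0, 0, 0.05], [0.0145, 0.0135, 0, 0, 0, 0, 0.05], [0.0145, 0.0135, -0.01, 0, 0, 0, 0.05], [0, 0, -0.02, 0, 0, 0, 0.05], [0, 0, -0.02, 0, 0, 0, 0.05], [0, 0, 0, 0, 0, 0, 0.05], [0, 0, 0, 0, 0, 0, 0.05]]

```text
time_s: 15.75
ee_pos: [0.6287, 0.0023, 0.0728]
tool_rot: [[0.707, 0.707, 0.0], [0.707, -0.707, -0.0], [0.0, 0.0, -1.0]]
force: [0.2, 0.2, -1.2]
opening: 0.679
grasp_force: 20.0
```

Emit:
jog_arm:
  targets:
    - [[0, 0.002, -0.003, 0, 0, 0, 0.05], [0, 0, -0.003, 0, 0, 0, 0.05], [0, 0, -0.003, 0, 0, 0, 0.05], [0, 0, 0, 0, 0, 0, 0.05]]

```text
time_s: 16.25
ee_pos: [0.6286, 0.0046, 0.0633]
tool_rot: [[0.707, 0.708, -0.0], [0.708, -0.707, -0.0], [-0.0, -0.0, -1.0]]
force: [-0.4, 0.4, -1.8]
opening: 0.679
grasp_force: 20.0
```

Emit:
jog_arm:
  targets:
    - [[0, 0, -0.002, 0, 0, 0, 0.05], [0, 0, -0.002, 0, 0, 0, 0.05], [0, 0, -0.001, 0, 0, 0, 0.05], [0, 0, 0, 0, 0, 0, 0.05]]

```text
time_s: 16.75
ee_pos: [0.6287, 0.0047, 0.0587]
tool_rot: [[0.707, 0.708, -0.0], [0.708, -0.707, -0.0], [-0.0, -0.0, -1.0]]
force: [-1.1, 0.4, 2.1]
opening: 0.683
grasp_force: 20.0
```

Emit:
jog_arm:
  targets:
    - [[0, 0, -0.001, 0, 0, 0, 0.05], [0, 0, 0, 0, 0, 0, 0.05], [0, 0, 0.0005, 0, 0, 0, 0.07], [0, 0, 0, 0, 0, 0, 0.087], [0, 0, 0, 0, 0, 0, 0.087], [0, 0, 0.02, 0, 0, 0, 0.087], [0, 0, 0.04, 0, 0, 0, 0.087], [0, 0.03, 0.03, 0, 0, 0, 0.087], [0, 0.05, 0, 0, 0, 0, 0.087], [0, 0.05, 0, 0, 0, 0, 0.087]]

```text
time_s: 18.0
ee_pos: [0.6293, 0.1359, 0.1503]
tool_rot: [[0.707, 0.707, 0.002], [0.707, -0.707, 0.0], [0.002, 0.002, -1.0]]
force: [0.2, 0.5, 0.2]
opening: 0.999
grasp_force: 0.0
```

Emit:
jog_arm:
  targets:
    - [[0.003, 0.04, -0.02, 0, 0, 0, 0.087], [0.003, 0.024, -0.02, 0, 0, 0, 0.087], [0, 0, 0, 0, 0, 0, 0.087], [0, 0, 0, 0, 0, 0, 0.087], [0, 0, 0, 0, 0, 0, 0.087]]

```text
time_s: 18.62
ee_pos: [0.6356, 0.1973, 0.1093]
tool_rot: [[0.708, 0.706, 0.002], [0.706, -0.708, -0.0], [0.001, 0.001, -1.0]]
force: [-0.8, 0.7, -0.2]
opening: 1.0
grasp_force: 0.0
```

```bash
python3 - <<'E'
from h import *
s=arm.observe(); print(s["ee_pos"],s["opening"])
im=viewer.snapshot("wrist"); c=cam("wrist",s); cv2.imwrite("pics/w8.png",im)
a=rim(c,im,(.656,.2205),.043,R=.008); print("coarse",a)
for n in ("side","scene"):
    I=viewer.snapshot(n); print(n,[rim(cam(n),I,(.627,.006),h,R=.01) for h in (.080,.086,.092)])
E
```

```text
[0.6356243  0.19733852 0.10930755] 1.0001795662055337
coarse (array([0.6554, 0.2198]), np.float64(141.5))
side [(array([6.251e-01, 2.000e-04]), np.float64(9.1)), (array([0.6245, 0.0091]), np.float64(9.1)), (array([0.6237, 0.0179]), np.float64(8.9))]
scene [(array([0.6413, 0.0125]), np.float64(19.4)), (array([0.6302, 0.0069]), np.float64(21.4)), (array([0.6195, 0.0013]), np.float64(23.2))]
```

Emit:
jog_arm:
  targets:
    - [[0.01, 0.0115, -0.01, 0, 0, 0, 0.087], [0.01, 0.0115, -0.015, 0, 0, 0, 0.087], [0, 0, -0.02, 0, 0, 0, 0.087], [0, 0, -0.025, 0, 0, 0, 0.087], [0, 0, -0.025, 0, 0, 0, 0.087], [0, 0, 0, 0, 0, 0, 0.087], [0, 0, 0, 0, 0, 0, 0.087]]

```text
time_s: 19.65
ee_pos: [0.6549, 0.2219, 0.0135]
tool_rot: [[0.707, 0.708, 0.0], [0.708, -0.707, 0.0], [0.0, -0.0, -1.0]]
force: [0.2, 0.3, 0.7]
opening: 0.997
grasp_force: 0.0
```

```bash
python3 - <<'E'
from h import *
s=arm.observe(); print(s["ee_pos"],s["force"])
im=viewer.snapshot("wrist"); cv2.imwrite("pics/w9.png",im); c=cam("wrist",s)
a=rim(c,im,(.6557,.2202),.043,R=.006); e=s["ee_pos"];t=s["tool_rot"]; print("coarse",a,t[:2,:2].T@(a[0]-e[:2]))
E
```

```text
[0.6549254  0.22185983 0.01349596] [0.21358535 0.26370163 0.67900347]
coarse (array([0.6561, 0.2205]), np.float64(82.5)) [-0.0001322   0.00179202]
```

Emit:
jog_arm:
  targets:
    - [[0.0012, -0.0013, 0, 0, 0, 0, 0.087], [0, 0, 0, 0, 0, 0, 0.05], [0, 0, 0, 0, 0, 0, 0.05], [0, 0, 0, 0, 0, 0, 0.05], [0, 0, 0, 0, 0, 0, 0.05], [0, 0, 0, 0, 0, 0, 0.05], [0, 0, 0.005, 0, 0, 0, 0.05], [0, 0, 0.02, 0, 0, 0, 0.05], [0, 0, 0.04, 0, 0, 0, 0.05], [0, 0, 0.04, 0, 0, 0, 0.05]]

```text
time_s: 20.95
ee_pos: [0.656, 0.2207, 0.1207]
tool_rot: [[0.706, 0.708, 0.001], [0.708, -0.706, 0.001], [0.001, 0.0, -1.0]]
force: [0.8, -0.1, -1.1]
opening: 0.67
grasp_force: 20.0
```

Emit:
jog_arm:
  targets:
    - [[0, 0, 0.03, 0, 0, 0, 0.05], [-0.01, -0.04, 0.01, 0, 0, 0, 0.05], [-0.012, -0.045, 0, 0, 0, 0, 0.05], [-0.012, -0.045, 0, 0, 0, 0, 0.05], [-0.012, -0.045, 0, 0, 0, 0, 0.05], [-0.012, -0.045, 0, 0, 0, 0, 0.05], [-0.012, -0.038, 0, 0, 0, 0, 0.05], [0, 0, 0, 0, 0, 0, 0.05], [0, 0, 0, 0, 0, 0, 0.05], [0, 0, 0, 0, 0, 0, 0.05]]

```text
time_s: 22.2
ee_pos: [0.5863, -0.0359, 0.1586]
tool_rot: [[0.705, 0.709, 0.001], [0.709, -0.705, 0.001], [0.001, 0.0, -1.0]]
force: [0.1, 0.2, -0.2]
opening: 0.673
grasp_force: 20.0
```

```bash
python3 m.py .0135 .086 .043 pics/w10.png; python3 - <<'E'
from h import *
for n in ("side","scene"):
    I=viewer.snapshot(n); cv2.imwrite(f"pics/{n}10.png",I); print(n,[rim(cam(n),I,(.627,.006),h,R=.01) for h in (.080,.086,.092)])
a=cv2.imread("pics/w10.png")[60:340,180:480]; b=cv2.imread("pics/side10.png")[130:230,220:340]
cv2.imwrite("pics/v10.png",np.hstack([cv2.resize(a,None,fx=1.4,fy=1.4),cv2.resize(b,(380,392),interpolation=cv2.INTER_CUBIC)[:, :380]]))
E
```

```text
[ 0.5863 -0.0359  0.1586] 0.6730337030494021
tower (array([0.629 , 0.0041]), np.float64(145.5)) held (array([ 0.5865, -0.0367]), np.float64(90.4)) held in tool [-0.0004  0.0007] world step to align [0.0425 0.0408]
side [(array([ 0.6274, -0.0016]), np.float64(35.7)), (array([0.626 , 0.0071]), np.float64(36.4)), (array([0.6249, 0.016 ]), np.float64(36.9))]
scene [(array([ 0.5938, -0.0118]), np.float64(12.0)), (array([0.6369, 0.0113]), np.float64(17.2)), (array([0.6254, 0.0058]), np.float64(17.7))]
```

View pics/v10.png

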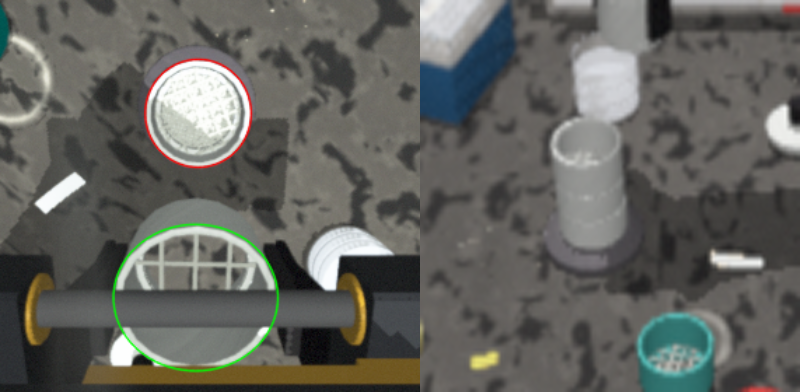

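Left: the tower rim at (198,113) is concentric on the foot, and the held coarse sieve's rim is at (196,298). Right: the side view shows the medium sieve seated squarely.

Emit:
jog_arm:
  targets:
    - [[0.0145, 0.0142, 0, 0, 0, 0, 0.05], [0.0145, 0.0142, 0, 0, 0, 0, 0.05], [0.0135, 0.0142, -0.01, 0, 0, 0, 0.05], [0, 0, -0.02, 0, 0, 0, 0.05], [0, 0, -0.021, 0, 0, 0, 0.05], [0, 0, 0, 0, 0, 0, 0.05], [0, 0, 0, 0, 0, 0, 0.05]]

```text
time_s: 23.22
ee_pos: [0.6284, 0.0045, 0.1072]
tool_rot: [[0.707, 0.707, -0.0], [0.707, -0.707, -0.0], [-0.0, 0.0, -1.0]]
force: [0.2, -0.3, 0.2]
opening: 0.671
grasp_force: 20.0
```

Emit:
jog_arm:
  targets:
    - [[0.0005, 0.0004, -0.004, 0, 0, 0, 0.05], [0, 0, -0.003, 0, 0, 0, 0.05], [0, 0, -0.003, 0, 0, 0, 0.05], [0, 0, 0, 0, 0, 0, 0.05]]

```text
time_s: 23.72
ee_pos: [0.6288, 0.0054, 0.0968]
tool_rot: [[0.707, 0.708, -0.0], [0.708, -0.707, -0.0], [-0.0, -0.0, -1.0]]
force: [0.4, -0.6, -1.2]
opening: 0.673
grasp_force: 20.0
```

Emit:
jog_arm:
  targets:
    - [[0, -0.0005, -0.002, 0, 0, 0, 0.05], [0, 0, -0.002, 0, 0, 0, 0.05], [0, 0, -0.001, 0, 0, 0, 0.05], [0, 0, 0, 0, 0, 0, 0.05]]

```text
time_s: 24.22
ee_pos: [0.629, 0.005, 0.0921]
tool_rot: [[0.707, 0.708, 0.0], [0.708, -0.707, 0.0], [0.0, -0.0, -1.0]]
force: [-0.4, 0.2, -0.3]
opening: 0.674
grasp_force: 20.0
```

Emit:
jog_arm:
  targets:
    - [[0, 0, -0.001, 0, 0, 0, 0.05], [0, 0, -0.001, 0, 0, 0, 0.05], [0, 0, 0, 0, 0, 0, 0.05]]

```text
time_s: 24.6
ee_pos: [0.6291, 0.0051, 0.0919]
tool_rot: [[0.707, 0.708, 0.001], [0.708, -0.707, -0.0], [0.0, 0.001, -1.0]]
force: [-6.6, -1.4, 15.0]
opening: 0.668
grasp_force: 20.0
```

Emit:
jog_arm:
  targets:
    - [[0, 0, 0.001, 0, 0, 0, 0.07], [0, 0, 0, 0, 0, 0, 0.087], [0, 0, 0, 0, 0, 0, 0.087], [0, 0, 0.02, 0, 0, 0, 0.087], [0, 0, 0.03, 0, 0, 0, 0.087], [-0.02, -0.01, 0.02, 0, 0, 0, 0.087], [-0.045, -0.03, 0, 0, 0, 0, 0.087], [-0.045, -0.03, 0, 0, 0, 0, 0.087], [-0.045, -0.03, 0, 0, 0, 0, 0.087], [-0.035, -0.03, 0, 0, 0, 0, 0.087]]

```text
time_s: 25.85
ee_pos: [0.4376, -0.1259, 0.1624]
tool_rot: [[0.707, 0.708, 0.001], [0.708, -0.707, -0.001], [0.0, 0.002, -1.0]]
force: [0.2, -0.3, -0.3]
opening: 1.002
grasp_force: 0.0
```

Emit:
jog_arm:
  targets:
    - [[-0.018, -0.01, -0.02, 0, 0, 0, 0.06], [0, 0, -0.02, 0, 0, 0, 0.06], [0, 0, -0.02, 0, 0, 0, 0.06], [0, 0, 0, 0, 0, 0, 0.06], [0, 0, 0, 0, 0, 0, 0.06]]

```text
time_s: 26.48
ee_pos: [0.4217, -0.135, 0.1023]
tool_rot: [[0.706, 0.708, 0.001], [0.708, -0.706, -0.0], [0.001, 0.001, -1.0]]
force: [-0.4, -0.7, -0.3]
opening: 0.692
grasp_force: 0.0
```

```bash
python3 - <<'E'
from h import *
s=arm.observe(); e=s["ee_pos"]; print(e,s["opening"],s["tool_rot"].round(3).tolist())
im=viewer.snapshot("wrist"); c=cam("wrist",s)
a=rim(c,im,(.442,-.115),.013,R=.010); print("lid",a)
# knob: dark disc on bright lid, radius 10 at z .034
k=rim(c,255-im,a[0],.034,r=.010,R=.008,w=.0015); print("knob",k)
b=im.copy(); draw(c,b,a[0],.013,.03); draw(c,b,k[0],.034,.010,(0,255,0)); 
for n in ("side","scene"):
    I=viewer.snapshot(n); cv2.imwrite(f"pics/{n}11.png",I); print(n,[rim(cam(n),I,(.627,.006),h,R=.01) for h in (.116,.122,.128)])
x=b[100:380,180:480]; y=cv2.imread("pics/side11.png")[120:230,220:340]
cv2.imwrite("pics/v11.png",np.hstack([cv2.resize(x,(420,392)),cv2.resize(y,(380,392),interpolation=cv2.INTER_CUBIC)]))
E
```

```text
[ 0.42171874 -0.13504797  0.10233668] 0.6918529058192604 [[0.706, 0.708, 0.001], [0.708, -0.706, -0.0], [0.001, 0.001, -1.0]]
lid (array([ 0.4416, -0.1171]), np.float64(146.1))
knob (array([ 0.442 , -0.1163]), np.float64(193.8))
side [(array([ 0.6276, -0.0023]), np.float64(27.5)), (array([0.6262, 0.0068]), np.float64(29.1)), (array([0.6251, 0.016 ]), np.float64(30.3))]
scene [(array([ 0.6487, -0.0014]), np.float64(3.3)), (array([ 0.6369, -0.0074]), np.float64(3.4)), (array([0.5853, 0.0102]), np.float64(30.9))]
```

View pics/v11.png

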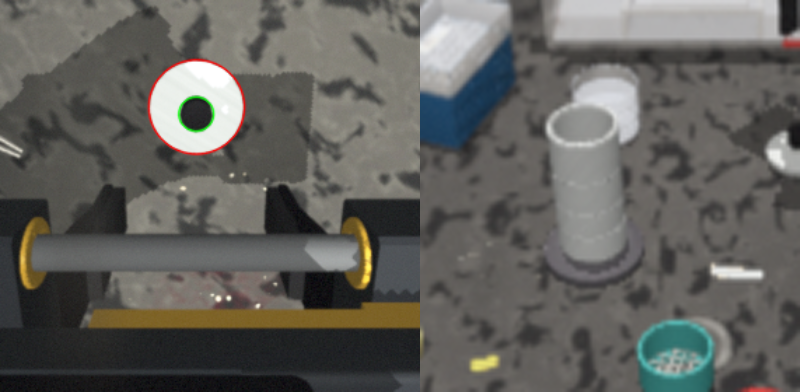

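The lid fits at crop (196,107) with its knob at (196,113), and the side view shows three sieves seated straight on the receiver. I'll go to the lid's knob.

Emit:
jog_arm:
  targets:
    - [[0.01, 0.009, -0.015, 0, 0, 0, 0.055], [0.01, 0.0093, -0.015, 0, 0, 0, 0.055], [0, 0, -0.025, 0, 0, 0, 0.055], [0, 0, 0, 0, 0, 0, 0.055], [0, 0, 0, 0, 0, 0, 0.055]]

```text
time_s: 27.25
ee_pos: [0.4414, -0.117, 0.047]
tool_rot: [[0.707, 0.707, 0.001], [0.707, -0.707, -0.0], [0.0, 0.001, -1.0]]
force: [0.0, 0.3, 0.3]
opening: 0.629
grasp_force: 0.0
```

```bash
python3 - <<'E'
from h import *
s=arm.observe(); e=s["ee_pos"]; t=s["tool_rot"][:2,:2]; print(e)
im=viewer.snapshot("wrist"); cv2.imwrite("pics/w12.png",im); c=cam("wrist",s)
a=rim(c,im,(.4418,-.1167),.013,R=.006); k=rim(c,255-im,(.4418,-.1167),.034,r=.010,R=.006,w=.0015)
print("lid",a,t.T@(a[0]-e[:2]),"knob",k,t.T@(k[0]-e[:2]))
E
```

```text
[ 0.4413945  -0.11697329  0.04699279]
lid (array([ 0.4415, -0.1171]), np.float64(152.6)) [-1.50792112e-05  1.64188410e-04] knob (array([ 0.4431, -0.1154]), np.float64(164.5)) [2.31840834e-03 9.46529844e-05]
```

Emit:
jog_arm:
  targets:
    - [[0, 0, -0.015, 0, 0, 0, 0.055], [0, 0, -0.01, 0, 0, 0, 0.055], [0, 0, -0.005, 0, 0, 0, 0.055], [0, 0, 0, 0, 0, 0, 0.055], [0, 0, 0, 0, 0, 0, 0.055]]

```text
time_s: 27.92
ee_pos: [0.4411, -0.1167, 0.0162]
tool_rot: [[0.707, 0.708, 0.0], [0.708, -0.707, 0.0], [0.0, 0.0, -1.0]]
force: [-0.2, 0.2, -0.1]
opening: 0.634
grasp_force: 0.0
```

Emit:
jog_arm:
  targets:
    - [[0, 0, 0, 0, 0, 0, 0.03], [0, 0, 0, 0, 0, 0, 0.012], [0, 0, 0, 0, 0, 0, 0.012], [0, 0, 0, 0, 0, 0, 0.012], [0, 0, 0, 0, 0, 0, 0.012], [0, 0, 0, 0, 0, 0, 0.012], [0, 0, 0, 0, 0, 0, 0.012]]
  force: 20

```text
time_s: 28.8
ee_pos: [0.441, -0.1168, 0.0161]
tool_rot: [[0.707, 0.708, 0.0], [0.708, -0.707, -0.0], [0.0, 0.0, -1.0]]
force: [-0.4, -0.4, 1.5]
opening: 0.215
grasp_force: 20.0
```

Emit:
jog_arm:
  targets:
    - [[0, 0, 0.005, 0, 0, 0, 0.012], [0, 0, 0.015, 0, 0, 0, 0.012], [0, 0, 0.04, 0, 0, 0, 0.012], [0, 0, 0.05, 0, 0, 0, 0.012], [0.005, 0, 0.05, 0, 0, 0, 0.012], [0.035, 0.02, 0.02, 0, 0, 0, 0.012], [0.045, 0.025, 0, 0, 0, 0, 0.012], [0.04, 0.02, 0, 0, 0, 0, 0.012], [0.02, 0.014, 0, 0, 0, 0, 0.012], [0, 0, 0, 0, 0, 0, 0.012]]

```text
time_s: 30.05
ee_pos: [0.5867, -0.0359, 0.1967]
tool_rot: [[0.705, 0.709, 0.0], [0.709, -0.705, 0.002], [0.001, -0.001, -1.0]]
force: [-0.4, 0.0, 0.1]
opening: 0.219
grasp_force: 20.0
```

Emit:
jog_arm:
  targets:
    - [[0, 0, 0, 0, 0, 0, 0.012], [0, 0, 0, 0, 0, 0, 0.012]]

```text
time_s: 30.3
ee_pos: [0.5853, -0.0387, 0.1965]
tool_rot: [[0.707, 0.707, 0.0], [0.707, -0.707, -0.001], [-0.0, 0.001, -1.0]]
force: [-0.5, -0.3, -0.0]
opening: 0.22
grasp_force: 20.0
```

```bash
python3 m.py .0161 .122 .013 pics/w13.png
```

```text
[ 0.5853 -0.0387  0.1965] 0.220478457572232
tower (array([0.629, 0.004]), np.float64(143.5)) held (array([ 0.5854, -0.0394]), np.float64(55.2)) held in tool [-0.0004  0.0005] world step to align [0.0436 0.0434]
```

View pics/w13.png

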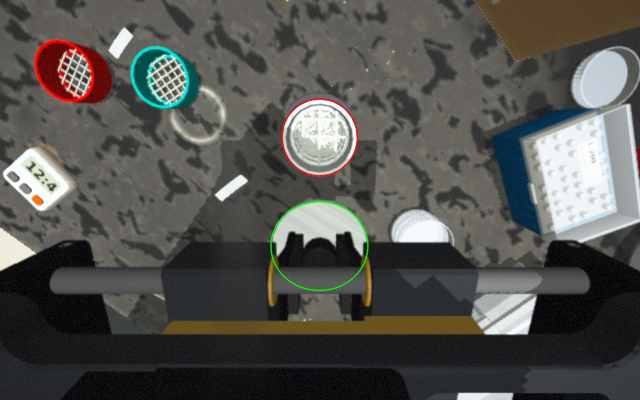

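The tower rim fits at (319,137) and the held lid at (319,246), level.

Emit:
jog_arm:
  targets:
    - [[0.0145, 0.0145, 0, 0, 0, 0, 0.012], [0.0145, 0.0145, 0, 0, 0, 0, 0.012], [0.0145, 0.0145, -0.01, 0, 0, 0, 0.012], [0, 0, -0.02, 0, 0, 0, 0.012], [0, 0, -0.02, 0, 0, 0, 0.012], [0, 0, 0, 0, 0, 0, 0.012], [0, 0, 0, 0, 0, 0, 0.012]]

```text
time_s: 31.22
ee_pos: [0.6294, 0.0052, 0.1463]
tool_rot: [[0.707, 0.707, 0.0], [0.707, -0.707, -0.0], [-0.0, 0.0, -1.0]]
force: [0.8, -0.3, -0.8]
opening: 0.219
grasp_force: 20.0
```

Emit:
jog_arm:
  targets:
    - [[-0.0003, 0, -0.004, 0, 0, 0, 0.012], [0, 0, -0.004, 0, 0, 0, 0.012], [0, 0, -0.003, 0, 0, 0, 0.012], [0, 0, -0.002, 0, 0, 0, 0.012], [0, 0, 0, 0, 0, 0, 0.012]]

```text
time_s: 31.85
ee_pos: [0.6291, 0.0057, 0.1329]
tool_rot: [[0.707, 0.708, -0.0], [0.708, -0.707, 0.0], [-0.0, -0.0, -1.0]]
force: [0.9, -0.5, -1.2]
opening: 0.216
grasp_force: 20.0
```

Emit:
jog_arm:
  targets:
    - [[0, -0.0004, -0.001, 0, 0, 0, 0.012], [0, 0, -0.001, 0, 0, 0, 0.012], [0, 0, -0.0005, 0, 0, 0, 0.012], [0, 0, 0, 0, 0, 0, 0.012]]

```text
time_s: 32.35
ee_pos: [0.6294, 0.0053, 0.1311]
tool_rot: [[0.707, 0.708, 0.001], [0.708, -0.707, -0.0], [0.0, 0.001, -1.0]]
force: [-1.4, -0.5, 5.1]
opening: 0.223
grasp_force: 20.0
```

Emit:
jog_arm:
  targets:
    - [[0, 0, 0.0005, 0, 0, 0, 0.03], [0, 0, 0, 0, 0, 0, 0.055], [0, 0, 0, 0, 0, 0, 0.055], [0, 0, 0, 0, 0, 0, 0.055], [0, 0, 0.01, 0, 0, 0, 0.055], [0, 0, 0.03, 0, 0, 0, 0.055], [0, 0, 0.03, 0, 0, 0, 0.055], [-0.03, -0.03, 0.03, 0, 0, 0, 0.055], [-0.03, -0.03, 0, 0, 0, 0, 0.055], [-0.01, -0.01, 0, 0, 0, 0, 0.055]]

```text
time_s: 33.6
ee_pos: [0.5582, -0.0669, 0.2321]
tool_rot: [[0.709, 0.706, 0.001], [0.706, -0.709, -0.002], [-0.0, 0.002, -1.0]]
force: [-0.5, 0.1, 0.5]
opening: 0.635
grasp_force: 0.0
```

Emit:
jog_arm:
  targets:
    - [[0, 0, 0, 0, 0, 0, 0.055], [0, 0, 0, 0, 0, 0, 0.055]]

```text
time_s: 33.85
ee_pos: [0.5597, -0.0634, 0.2311]
tool_rot: [[0.706, 0.709, 0.0], [0.709, -0.706, 0.001], [0.001, -0.0, -1.0]]
force: [0.7, 0.5, 0.6]
opening: 0.631
grasp_force: 0.0
```

```bash
python3 - <<'E'
from h import *
s=arm.observe(); e=s["ee_pos"]; print(e,s["opening"],s["grasp_force"],s["time_s"])
W=viewer.snapshot("wrist"); c=cam("wrist",s); print("lid wrist",rim(c,W,(.629,.0045),.128,R=.008))
S=viewer.snapshot("side"); print("side",[rim(cam("side"),S,(.627,.006),h,R=.01) for h in (.122,.128,.134)])
C=viewer.snapshot("scene")
cv2.imwrite("pics/v14.png",np.hstack([cv2.resize(x,(260,390),interpolation=cv2.INTER_CUBIC) for x in (W[60:240,260:380],S[100:220,220:300],C[110:230,340:420])]))
E
```

```text
[ 0.55973296 -0.06337851  0.23111403] 0.6312136171652053 0.0 33.85
lid wrist (array([0.629 , 0.0044]), np.float64(155.5))
side [(array([ 0.6282, -0.0009]), np.float64(40.5)), (array([0.6268, 0.008 ]), np.float64(40.4)), (array([0.6253, 0.0171]), np.float64(40.1))]
```

View pics/v14.png

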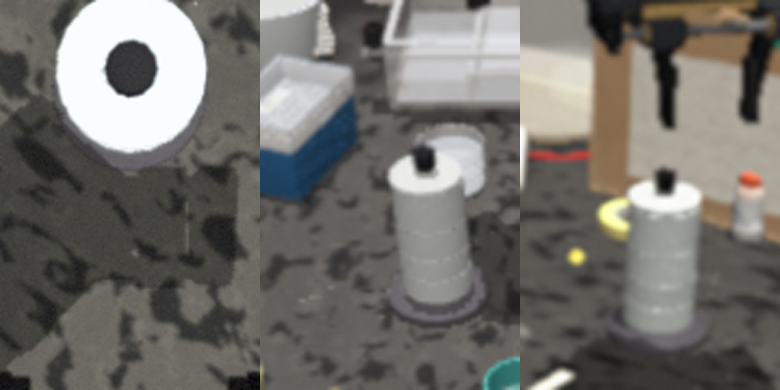

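All three cameras show a straight tower with the lid flush on top, and the gripper is clear of it. I'm handing in.

```bash
python3 -c "from bench import arm; print(arm.hand_in())"
```

```text
the job is handed in; nothing more can be done
None
```

The tower is built on the receiver (fine sieve, medium sieve, coarse sieve, lid), each piece seated as judged by contact force and camera fits; the gripper is open and clear, I never reached for the dish stack, beaker or timer, and the job is handed in at about 34 s.

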